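# Right the camera stand and draw it out to its second stop

### The arm

A 7-joint arm with a two-finger parallel gripper is mounted at the origin on a cart in front of the work surface, level with it; the furniture and walls round the work are solid. World frame = base frame: x ahead of the robot, y to its left, z up, the work surface at z = 0. Lengths are in m, angles in rad, forces in N, time in s.
With the tool pointing down it reaches from about 0.35 to 0.9 m from the base axis. Payload 8.1 kg.
Tool frame: the origin (TCP) lies at the centre of the arm's flange, where the gripper is bolted on; the fingertips stand 178 mm ahead of it and the grasp point (between the pads) lies 159 mm ahead of it; z points along the fingers, y is the direction in which the jaws open and shut (so a half turn about z gives the same grasp; the last joint's range is limited). The gripper opens to 92 mm and grips with 3 to 60 N. Pads are 19 mm wide; open, the fingers measure 130 mm over their backs; the gripper's body (75 mm by 190 mm) begins 47 mm behind the grasp point.
Start: joints at [1.117, 0.434, 0.025, 1.573, -0.012, 1.134, -0.075], TCP at [0.215, -0.587, 0.405] pointing down, gripper open.
Joint ranges: [-2.62, 2.62], [-0.44, 2.09], [-1.27, 1.32], [0.08, 2.57], [-1.32, 4.46], [0.12, 2], [-2.74, 2.74]. Speed limits (rad/s): [2.22, 2.22, 3.01, 3.01, 3.14, 3.14, 3.14].

### API

Orientations are given as a rotation vector (axis times angle).
In Python, from cell import arm, get_image, camera_model gives the robot as it stands. The module is installed in compiled form; this text tells all that it offers.
- The arm moves only by the shell command python3 -m pendant 'ROWS' [FORCE]. ROWS is JSON, a list that holds one entry, the list of rows, each a list of 7 numbers: the shift along the tool's x, y, z in mm, then the turn, a rotation vector about the tool's x, y, z in rad, then the closure, from -1 (fully open) to 1 (shut). In form: [[[x, y, z, rx, ry, rz, hand], ...]]. A call has 1 to 20 rows; each row is the pose to reach, as a shift and turn from the pose commanded when the call began, along the tool's axes at that moment; what a row does not reach only later rows make up. A row lasts 1/8 s, in which the tool goes at most 62.5 mm and 10.7 degrees, less where a joint would pass 70% of its speed; a pose out of reach is approached as far as the arm can. A call with a gripper value outside its range is refused whole. The fingers move at their own pace and stop on an object; FORCE is the grip in N (left out, the last holds). Time passes only in rows, so rows that repeat a pose let the fingers close. It gives the time, the measured TCP pose, the force and the opening at its end, in the units of the state.
- arm.observe(): the state, without advancing time (a new reading comes with each control period).
- get_image(name): name is "scene" or "top" or "wrist"; returns the picture (420x560x3 uint8, red, green, blue); there is no depth.
- camera_model(name): a dict with "fx", "fy", "cx", "cy" (pixels), "position" and "orientation" of the camera in the world; the wrist camera has in their place "T_tool_cam" (4x4, takes a point from camera to tool coordinates, whose origin is the TCP and whose axes are the flange's). Camera axes: x right, y down, z forward; pixel columns grow to the right and rows downward; lengths in m; the calibration is good to about 2 mm. The wrist camera is an equidistant fisheye: a pixel r from the principal point sees the ray r / f radians off the axis. A picture is of the moment at which its call begins: read the wrist's pose just before it. camera_model takes no time and is no camera call.
- arm.sign_off(): hands the job in, once; it reports no verdict.
The state is a dict: "clock": time; "joints": joint angles; "dq": joint speeds; "joint_efforts": joint torques, N m; "position": TCP position; "ee_rot": TCP orientation; "force": force on the tool from outside, world axes, zero at the start; "ft_torque": the same for the moment, N m; "width": opening from 0.0 (shut) to 1.0 (fully open).
Only numpy, scipy, OpenCV 4.12 (cv2) and the standard library are available. Lean on these libraries where they do the work, as an engineer would, in place of code of your own. Each camera call takes 0.05 s, during which the arm holds its last target.

### The job

The small telescopic camera stand has fallen over on the bench: stand it upright on its foot, still closed. Then squeeze the red button on its head, pull the head up past the first stop to the second one, and finish still gripping the head at full extension, with the foot standing on the bench. Leave the other things where they are.

Things in the scene. Friction and masses are not known exactly. Their poses are not given: they have to be found in the camera images.
- stand: Telescopic camera stand, 0.7 kg, most of it in the foot: square dark steel foot 80x80x16 mm; aluminium outer tube 26 mm in diameter, 16 to 108 mm above the foot's underside; black collar 32 mm in diameter, 108 to 124 mm; black grip head 126 to 170 mm (screw stub on top to 179 mm). Origin: centre of the foot's underside; z up the tube; -x is the side of the red button on the head.
- stand_foot (a point): Centre of the underside of the stand's foot, axes as stand. At the start the stand lies on its +x side, button up, on an edge of the foot and an edge of the head, the head pointing to the right as the robot sees it.
- stand_tube (a point): Point on the axis of the stand's outer tube, 70 mm above the underside of the foot (a good place to grasp the lying stand; 26 mm across). Axes as stand.
- stand_head (a point): Centre of the stand's grip head (34 mm square, 44 mm high); 148 mm above the foot's underside when closed, 248 mm when drawn out. Axes as stand. The round red button, 16 mm in diameter, stands 7 mm proud of the middle of the -x face; squeezing the head between its -x and +x faces (41 mm across, 36 mm with the button in) presses it.
- stand_post (a joint): How far head and inner tube are drawn out, m: 0 closed, 0.05 first stop, 0.10 second stop, the end of the travel. With the button out a pin locks it at each stop and pulling lifts the whole stand; with the button kept in it slides with about 2.5 N. A yellow ring on the inner tube comes out of the collar at each stop: one at the first, two at the second.
- stand_button (a joint): Travel of the red button, m: 0 out, 0.005 fully in; takes about 5.5 N, sprung; the lock is free from 0.0035 on.
- tape_measure_mid (a point): Yellow tape measure, 34x82x64 mm; a bystander. Point 32 mm above its underside, on its middle.
- glue_bottle_mid (a point): White glue bottle with red nozzle, 61x60x170 mm; a bystander. Point 60 mm above its underside, on its middle.
- sand_block_b_mid (a point): Wooden sanding block with brown abrasive, 46x90x31 mm; a bystander. Point 15 mm above its underside, on its middle.
- chisel_a_mid (a point): Chisel with brown handle, 27x236x27 mm; a bystander. Point 13 mm above its underside, on its middle.

How it is judged:
By the outcome, as a careful person would: the job done as asked, in the order asked, and still so for the second after the job is handed in, while the arm keeps its last pose, push and grip.
It also fails if it takes over 51 s, if anything falls off the work surface, if the arm or the gripper's body presses on something with over 40 N, if the wrist force passes 120 N, or if a joint passes its speed limit or range.

## Working session

There is one attempt and no reset: what is moved stays moved. The work goes in short steps, Python scripts to look and compute and a shell command to move; the robot and the scene stay as the last step left them, time stands still between calls to the robot, and variables do not carry over. Pictures are saved under pics/ and viewed, and the job is handed in when it is done.

```bash
mkdir -p pics; python3 - <<'E'
from cell import arm,get_image,camera_model
import cv2
s=arm.observe();print(s)
for n in("scene","top","wrist"):
    cv2.imwrite(f"pics/{n}0.png",get_image(n)[:,:,::-1]);print(n,camera_model(n))
E
```

```text
{'clock': 0.0, 'joints': array([ 1.1174177 ,  0.43523589,  0.02494832,  1.57408298, -0.01158084,
        1.13395107, -0.07508437]), 'dq': array([-1.86477200e-03, -2.21620709e-04, -1.31379427e-03, -5.49717426e-05,
        1.60400433e-03,  2.74927723e-05,  6.91105232e-04]), 'joint_efforts': array([ 5.69893837e-04, -6.67838860e+01,  9.85093117e-01, -3.14455998e+01,
       -6.07313938e-02,  4.30686632e-02,  2.27439900e-04]), 'position': array([ 0.21467341, -0.58674435,  0.4039419 ]), 'ee_rot': array([-3.09194894e+00, -5.47887119e-01,  6.45274445e-04]), 'force': array([ 0.0121685 , -0.35476929,  0.13832905]), 'ft_torque': array([ 0.01014024, -0.00664075, -0.02168496]), 'width': 1.0010227028668612}
scene {'fx': 455.7974342675004, 'fy': 455.7974342675004, 'cx': 272.8500190184235, 'cy': 211.65967454141426, 'position': array([-0.16517774,  0.96506697,  0.75489625]), 'orientation': array([-0.80312694,  2.34555706, -1.3713229 ])}
top {'fx': 540.8089086742477, 'fy': 540.8089086742477, 'cx': 269.2588679797515, 'cy': 209.68231177411963, 'position': array([0.37251287, 0.01111149, 1.69102929]), 'orientation': array([-2.17072717,  2.17269057, -0.08626348])}
wrist {'fx': 325.19226210127806, 'fy': 325.19226210127806, 'cx': 280.87673229056196, 'cy': 212.70201654832323, 'T_tool_cam': array([[-1.25330125e-03, -9.56426288e-01, -2.91971206e-01,
         7.82280559e-02],
       [ 9.99998860e-01, -9.52683800e-04, -1.17178675e-03,
        -7.71465933e-04],
       [ 8.42571414e-04, -2.91972342e-01,  9.56426391e-01,
         1.91844476e-02],
       [ 0.00000000e+00,  0.00000000e+00,  0.00000000e+00,
         1.00000000e+00]])}
```

View pics/scene0.png

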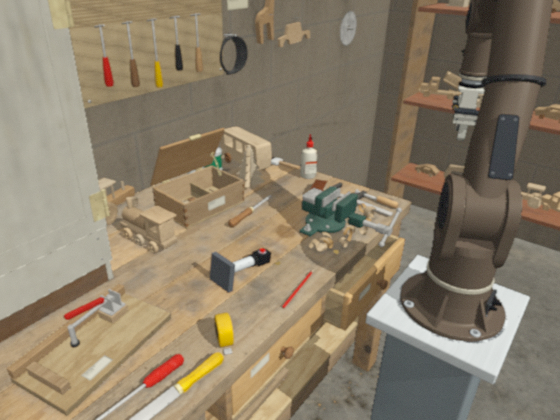

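View pics/top0.png

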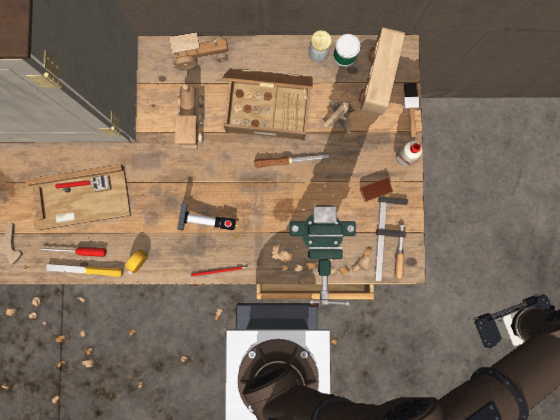

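```bash
cat > h.py <<'E'
from cell import arm,get_image,camera_model
import cv2,numpy as np
from scipy.spatial.transform import Rotation as R
def ray(n,u,v,st=None):
    c=camera_model(n)
    if n=="wrist":
        x=np.array([u-c['cx'],v-c['cy']]);r=np.hypot(*x);t=r/c['fx']
        d=np.r_[x/max(r,1e-9)*np.sin(t),np.cos(t)]
        T=c['T_tool_cam'];Rw=R.from_rotvec(st['ee_rot'])
        return Rw.apply(T[:3,3])+st['position'],Rw.apply(T[:3,:3]@d)
    d=np.array([(u-c['cx'])/c['fx'],(v-c['cy'])/c['fy'],1])
    return np.array(c['position']),R.from_rotvec(c['orientation']).apply(d)
def atz(n,u,v,z,st=None):
    p,d=ray(n,u,v,st);return p+d*(z-p[2])/d[2]
def proj(n,P,st=None):
    c=camera_model(n);P=np.asarray(P,float)
    if n=="wrist":
        Rw=R.from_rotvec(st['ee_rot']);q=Rw.inv().apply(P-st['position']);T=c['T_tool_cam']
        q=T[:3,:3].T@(q-T[:3,3]);t=np.arctan2(np.hypot(q[0],q[1]),q[2]);k=c['fx']*t/np.hypot(q[0],q[1])
        return c['cx']+k*q[0],c['cy']+k*q[1]
    q=R.from_rotvec(c['orientation']).inv().apply(P-c['position'])
    return c['cx']+c['fx']*q[0]/q[2],c['cy']+c['fy']*q[1]/q[2]
def crop(n,u0,v0,u1,v1,k,name,img=None):
    im=get_image(n) if img is None else img
    cv2.imwrite(f"pics/{name}.png",cv2.resize(im[v0:v1,u0:u1,::-1],None,fx=k,fy=k,interpolation=cv2.INTER_CUBIC))
E
python3 - <<'E'
from h import *
crop("",160,180,280,270,6,"top0c",cv2.imread("pics/top0.png")[:,:,::-1])
crop("",190,230,290,305,7,"sc0c",cv2.imread("pics/scene0.png")[:,:,::-1])
E
```

```text
(no output)
```

View pics/top0c.png

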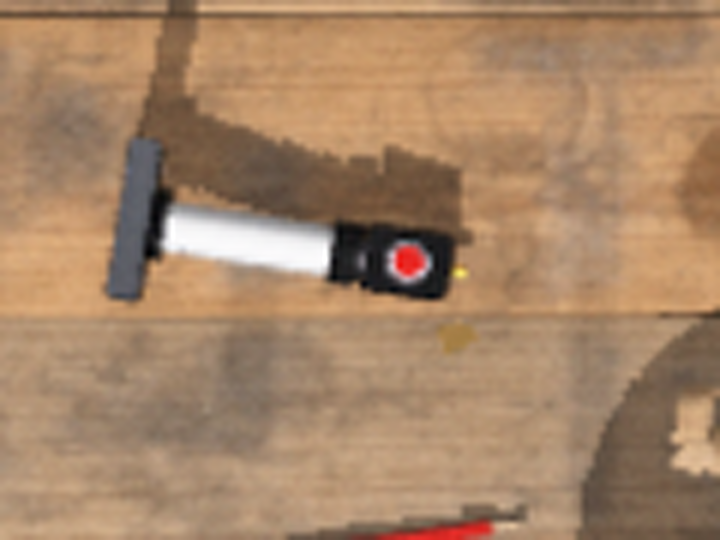

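View pics/sc0c.png

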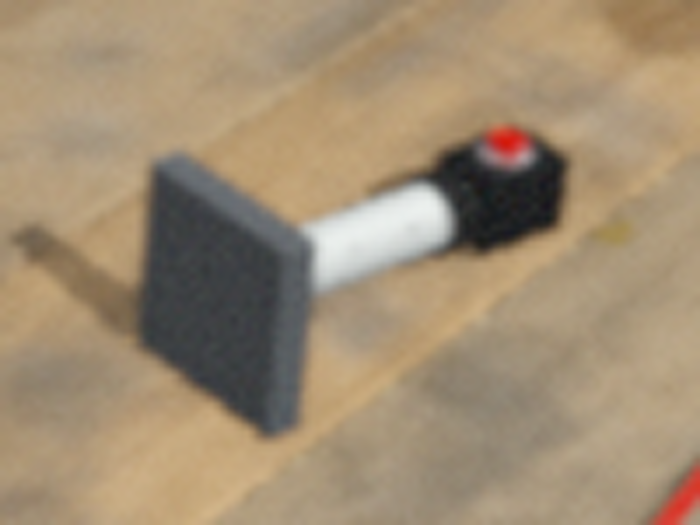

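```bash
python3 - <<'E'
from h import *
b=atz("top",160+409/6,180+260/6,.0437); f0=atz("top",160+147/6,180+140/6,.080); f1=atz("top",160+122/6,180+300/6,.080)
print(b,f0,f1,np.linalg.norm(f0-f1),(f0+f1)/2)
b2=atz("scene",190+507/7,230+140/7,.0437);print("scene btn",b2)
print(atz("scene",190+165/7,230+160/7,.0814),atz("scene",190+312/7,230+235/7,.080))
for n,u,v in [("vise",323,213),("vise l",292,228),("pencil",219,270),("chisel",259,162),("tape",136,260),("screws",282,255)]:print(n,atz("top",u,v,0.05))
s=arm.observe();print(R.from_rotvec(s['ee_rot']).as_matrix().round(3))
E
```

```text
[0.47714097 0.15171937 0.0437    ] [0.53504372 0.28001621 0.08      ] [0.45505361 0.2914026  0.08      ] 0.08079645208169135 [0.49504867 0.28570941 0.08      ]
scene btn [0.4740186  0.15206464 0.0437    ]
[0.53000664 0.28350101 0.0814    ] [0.45863154 0.2832912  0.08      ]
vise [ 0.50791651 -0.13732127  0.05      ]
vise l [ 0.46233856 -0.04285891  0.05      ]
pencil [0.33563744 0.1779985  0.05      ]
chisel [0.66531624 0.05759592 0.05      ]
tape [0.36581455 0.42980921 0.05      ]
screws [ 0.38066419 -0.01229193  0.05      ]
[[ 0.939  0.344 -0.001]
 [ 0.344 -0.939  0.001]
 [-0.    -0.001 -1.   ]]
```

View pics/wrist0.png

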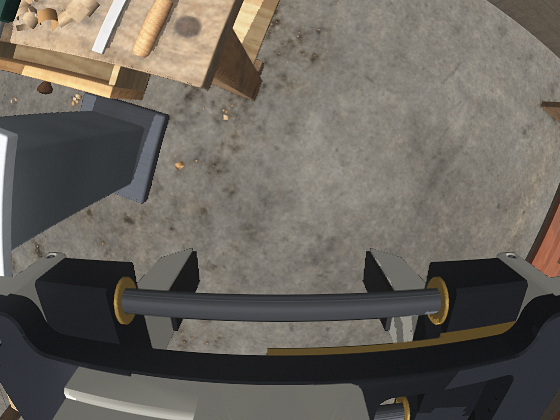

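```bash
cat > log.py <<'E'
from h import *
import json
s=arm.observe()
open("log.jsonl","a").write(json.dumps({k:np.asarray(v).tolist() for k,v in s.items()})+"\n")
print(s['clock'],s['position'].round(4),s['joints'].round(3),s['force'].round(1),round(s['width'],3))
print(R.from_rotvec(s['ee_rot']).as_matrix().round(3).tolist())
E
python3 log.py
python3 -m pendant '[[[60,-70,-20,0,0,-0.1,-1],[120,-140,-20,0,0,-0.2,-1],[160,-200,-20,0,0,-0.3,-1],[200,-250,-20,0,0,-0.4,-1],[240,-300,-20,0,0,-0.5,-1]]]'; python3 log.py
python3 -m pendant '[[[0,-55,0,0,0,-0.1,-1],[0,-110,0,0,0,-0.2,-1],[0,-165,0,0,0,-0.3,-1],[0,-200,0,0,0,-0.4,-1],[0,-250,0,0,0,-0.5,-1]]]'; python3 log.py
```

```text
0.15 [ 0.2147 -0.5868  0.4041] [ 1.117  0.435  0.025  1.574 -0.012  1.134 -0.075] [ 0.3 -0.4 -0.8] 0.998
[[0.939, 0.344, -0.001], [0.344, -0.939, 0.001], [-0.0, -0.001, -1.0]]
clock: 0.78
position: [0.3146, -0.2904, 0.4243]
ee_rot: [2.859, 1.301, -0.0]
force: [1.9, -0.7, -0.3]
width: 1.004
0.775 [ 0.3146 -0.2904  0.4243] [ 0.826  0.108 -0.224  1.977  0.028  1.059 -0.127] [ 1.9 -0.7 -0.3] 1.004
[[0.657, 0.754, 0.0], [0.754, -0.657, -0.0], [-0.0, 0.0, -1.0]]
clock: 1.4
position: [0.1256, -0.1269, 0.4242]
ee_rot: [2.448, 1.968, 0.0]
force: [0.2, 0.0, 0.7]
width: 0.999
1.4 [ 0.1256 -0.1269  0.4242] [ 0.822 -0.389 -0.197  2.37  -0.082  1.155  0.455] [0.2 0.  0.7] 0.999
[[0.215, 0.977, 0.0], [0.977, -0.215, -0.0], [-0.0, 0.0, -1.0]]
```

```bash

python3 -m pendant '[[[45,40,0,0,0,-0.07,-1],[90,80,0,0,0,-0.07,-1],[135,115,0,0,0,-0.07,-1],[180,150,0,0,0,-0.07,-1]]]'; python3 log.py
python3 -m pendant '[[[60,20,0,0,0,0,-1],[110,50,0,0,0,0,-1],[160,75,0,0,0,0,-1],[210,95,0,0,0,0,-1],[250,110,0,0,0,0,-1],[250,110,0,0,0,0,-1]]]'; python3 log.py
python3 - <<'E'
from h import *
s=arm.observe();im=get_image("wrist");cv2.imwrite("pics/w1.png",im[:,:,::-1])
for P in [(.487,.231,.0316),(.4755,.152,.0437)]:print(proj("wrist",P,s))
E
```

```text
clock: 1.9
position: [0.313, 0.0168, 0.4244]
ee_rot: [2.381, 2.047, 0.001]
force: [0.7, -2.0, 0.0]
width: 1.0
1.9 [0.313  0.0168 0.4244] [ 0.703 -0.085 -0.824  2.148 -0.071  1.051 -0.234] [ 0.7 -2.   0. ] 1.0
[[0.15, 0.989, 0.001], [0.989, -0.15, -0.0], [-0.0, 0.001, -1.0]]
clock: 2.65
position: [0.4586, 0.2488, 0.4236]
ee_rot: [-2.376, -2.051, -0.001]
force: [-0.5, -0.2, -0.3]
width: 1.004
2.65 [0.4586 0.2488 0.4236] [ 0.129  0.417 -0.983  1.74   0.369  1.185 -1.103] [-0.5 -0.2 -0.3] 1.004
[[0.146, 0.989, -0.002], [0.989, -0.146, 0.002], [0.002, -0.002, -1.0]]
(np.float64(308.58104968861903), np.float64(196.63870129208746))
(np.float64(307.7778045375209), np.float64(262.2727812158238))
```

View pics/w1.png

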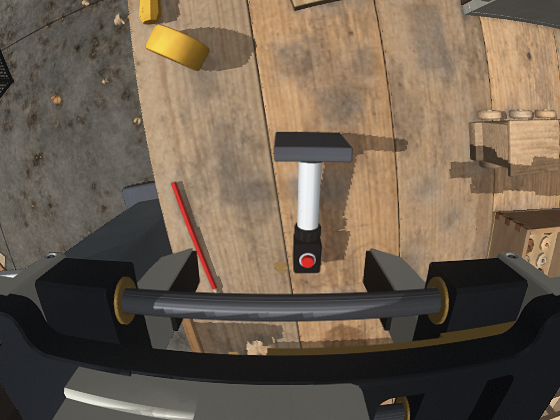

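```bash
cat > kin.py <<'E'
import numpy as np,json,itertools
from scipy.spatial.transform import Rotation as R
from scipy.optimize import least_squares
Rz=lambda a:R.from_euler('z',a).as_matrix(); Ry=lambda a:R.from_euler('y',a).as_matrix()
def fk(q,p,s):
    # p: d1,a1, a3,L1, a4,  L2, a6,d7, a2
    ops=[(Rz(s[0]*q[0]),[p[1],0,p[0]]),(Ry(q[1]),[0,0,0]),(Rz(s[1]*q[2]),[p[2],0,p[3]]),(Ry(q[3]),[p[4],0,0]),(Rz(s[2]*q[4]),[0,0,p[5]]),(Ry(q[5]),[p[6],0,p[7]]),(Rz(s[3]*q[6]+s[4]*np.pi/2),[0,0,0])]
    M=np.eye(3);t=np.zeros(3)
    for A,o in ops:
        M=M@A;t=t+M@np.array(o)
    return t,M
def data():
    L=[json.loads(l) for l in open("log.jsonl")]
    return [(np.array(l['joints']),np.array(l['position']),R.from_rotvec(l['ee_rot']).as_matrix()) for l in L]
def fit(verbose=0):
    D=data();best=None
    for s in itertools.product((1,-1),(1,-1),(1,-1),(1,-1),(0,1,2,3)):
        e=sum(np.linalg.norm(fk(q,np.zeros(9),s)[1]-M) for q,_,M in D)
        if best is None or e<best[0]:best=(e,s)
    s=best[1]
    r=least_squares(lambda p:np.r_[np.concatenate([fk(q,p,s)[0]-t for q,t,_ in D]),1e-4*p],[.3,0,0,.4,0,.4,0,.1,0])
    return s,r.x,best[0]/len(D),np.abs(r.fun[:-9]).max()
if __name__=="__main__":
    s,p,e,f=fit();print(s,p.round(4),e,f)
E
python3 kin.py
```

```text
(-1, -1, -1, -1, 1) [-0.4845  0.0748  0.004   0.561   0.1041  0.3979  0.0083 -0.6395  0.    ] 9.852774124626338e-16 0.04955663793768822
```

```bash
cat > kin2.py <<'E'
from kin import *
S=(-1,-1,-1,-1,1)
def fk2(q,o):
    o=np.reshape(o,(8,3));M=np.eye(3);t=o[7].copy()*0
    for i,A in enumerate([Rz(-q[0]),Ry(q[1]),Rz(-q[2]),Ry(q[3]),Rz(-q[4]),Ry(q[5]),Rz(-q[6]+np.pi/2)]):
        M=M@A;t=t+M@o[i]
    return t,M
def fit2(lam=1e-3,w=None):
    D=data();x0=np.zeros((8,3));x0[0,2]=.3;x0[2,2]=.4;x0[4,2]=.4;x0[5,2]=.1
    x0=x0.ravel()
    W=np.ones(24)*1. if w is None else w
    r=least_squares(lambda p:np.r_[np.concatenate([fk2(q,p)[0]-t for q,t,_ in D]),lam*W*(p-x0)],x0)
    n=len(D)*3
    return r.x,np.abs(r.fun[:n]).max()
if __name__=="__main__":
    x,f=fit2();print(x.reshape(8,3).round(3),f)
E
python3 kin2.py; cat log.jsonl | python3 -c "
import sys,json
for l in sys.stdin: d=json.loads(l);print(d['joints'],d['position'])"
```

```text
[[ 0.    -0.018  0.263]
 [-0.    -0.018  0.079]
 [ 0.    -0.008  0.479]
 [ 0.    -0.008  0.014]
 [-0.    -0.     0.414]
 [ 0.    -0.     0.142]
 [ 0.     0.     0.042]
 [ 0.     0.     0.   ]] 4.613764860439407e-06
[1.1173846612195846, 0.43507745314034596, 0.024962272633829122, 1.5738715409247694, -0.011589867617365055, 1.1340112620644631, -0.07506929512807808] [0.21470755190338497, -0.586781522400249, 0.40412236780629573]
[0.8256343211532999, 0.10840706371882149, -0.22385205346614295, 1.9767332343861506, 0.027856587375904112, 1.058870110951599, -0.12738404966764427] [0.31457032481691044, -0.29042586476198823, 0.42427149147572574]
[0.8215678632686059, -0.3891737280142314, -0.19749336049505092, 2.369807321889168, -0.08162185213527899, 1.1548896444347776, 0.45467880618546574] [0.1256282034834028, -0.12692338747246773, 0.4242156459515962]
[0.7032062940915975, -0.08462999631465438, -0.823851895296879, 2.1478346773901538, -0.070858117791792, 1.0511342209469594, -0.2342300662716988] [0.312969605080341, 0.016780405540880013, 0.4244209699473974]
[0.12851658555497458, 0.4167999292438394, -0.9831565992223806, 1.739593521983954, 0.3690336485118344, 1.185490309935285, -1.1032534658656254] [0.45860737080929037, 0.24881139810256858, 0.42363732870951487]
```

```bash
cat > ik.py <<'E'
from kin2 import *
lo=np.array([-2.62,-.44,-1.27,.08,-1.32,.12,-2.74])+.04;hi=np.array([2.62,2.09,1.32,2.57,4.46,2,2.74])-.04
X,_=fit2()
def err(q,p,M):
    t,N=fk2(q,X);return np.r_[(t-p)*3,R.from_matrix(M.T@N).as_rotvec()]
def ik(p,M,q0,reg=1e-3):
    q0=np.clip(q0,lo+1e-3,hi-1e-3)
    r=least_squares(lambda q:np.r_[err(q,p,M),reg*(q-q0)],q0,bounds=(lo,hi))
    return r.x,np.linalg.norm(err(r.x,p,M))
def tool(az,t,camup):
    # tool z points at azimuth az, t=tilt from down; camup: tool x on upper side
    z=np.array([np.sin(t)*np.cos(az),np.sin(t)*np.sin(az),-np.cos(t)])
    x=np.array([np.cos(t)*np.cos(az),np.cos(t)*np.sin(az),np.sin(t)])
    if not camup:x=-x
    return np.c_[x,np.cross(z,x),z]
E
cat > scan.py <<'E'
from ik import *
qc=data()[-1][0];rng=np.random.default_rng(0)
g=np.array([.487,.231,.0316])
def best(gp,M,q0,n=6):
    p=gp-.159*M[:,2];b=None
    for k in range(n):
        st=q0 if k==0 else lo+(hi-lo)*rng.random(7)
        q,e=ik(p,M,st)
        if b is None or e<b[1]-1e-3 :b=(q,e)
        if b[1]<5e-3:break
    return b
for cam in (0,1):
    q,e=best(g,tool(np.radians(-98.3),0,cam),qc);print("grasp",cam,q.round(2),round(e,4))
    for t in (50,65,80,90):
        for az in range(-180,180,30):
            gp=np.array([.48,.2,.0725])
            q2,e2=best(gp,tool(np.radians(az),np.radians(t),cam),q,5)
            if e2<.01:print(cam,t,az,q2.round(2),round(e2,4),flush=True)
E
time python3 scan.py
```

```text
grasp 0 [-0.01  0.71 -0.76  1.94  0.69  0.77 -1.32] 0.0
0 50 -180 [-0.06  1.02 -0.51  1.34  0.03  1.65 -2.12] 0.0
0 50 -150 [-0.26  1.03 -0.48  1.3   0.27  1.78 -1.84] 0.0
0 50 -120 [-0.42  0.98 -0.48  1.41  0.52  1.75 -1.57] 0.0
0 50 -90 [-0.53  0.9  -0.5   1.65  0.78  1.61 -1.39] 0.0
0 50 -60 [-0.59  0.8  -0.55  1.95  1.08  1.43 -1.32] 0.0
0 50 -30 [-0.55  0.73 -0.65  2.27  1.48  1.3  -1.32] 0.0
0 50 0 [-0.05  1.   -1.23  2.53  1.99  1.65 -1.03] 0.0011
0 50 60 [ 0.79  1.03 -1.23  2.4   2.6   0.34  0.12] 0.0
0 50 90 [ 0.58  0.82 -0.77  2.1  -0.76  0.49 -2.45] 0.0
0 50 120 [ 0.34  0.86 -0.59  1.79 -0.43  0.99 -2.45] 0.0
0 50 150 [ 0.14  0.95 -0.54  1.52 -0.19  1.38 -2.33] 0.0
0 65 -180 [-0.08  1.17 -0.5   1.18 -0.04  1.9  -2.12] 0.0
0 65 -120 [-0.53  1.11 -0.34  1.28  0.49  1.96 -1.52] 0.0
0 65 -90 [-0.65  1.02 -0.4   1.55  0.79  1.8  -1.41] 0.0
0 65 -60 [-0.75  0.92 -0.44  1.91  1.1   1.61 -1.42] 0.0
0 65 -30 [-0.75  0.88 -0.53  2.28  1.51  1.54 -1.55] 0.0
0 65 60 [ 0.92  1.32 -1.23  2.44  3.08  0.41 -0.04] 0.0
0 65 90 [ 0.74  1.06 -0.88  2.07 -0.78  0.56 -2.28] 0.0
0 65 120 [ 0.43 
[... 2342 characters left out ...]
-0.63  2.23  1.53  1.96  1.43] 0.0
1 80 60 [ 1.    1.52 -1.11  2.41  3.8   0.43  2.7 ] 0.0
1 80 90 [ 0.96  1.48 -1.17  2.01 -0.26  0.54  0.5 ] 0.0
1 80 120 [ 0.66  1.4  -1.05  1.62 -0.19  1.19  0.49] 0.0
1 80 150 [ 0.35  1.42 -1.    1.27 -0.07  1.72  0.53] 0.0
1 90 -90 [-0.9   1.23 -0.03  1.43  0.72  1.96  1.86] 0.0
1 90 -60 [-0.84  1.18 -0.37  1.8   1.14  1.96  1.59] 0.0
1 90 -30 [-0.88  1.2  -0.43  2.19  1.48  1.96  1.33] 0.0
1 90 60 [ 0.67  1.34 -0.6   2.37  4.39  1.08  2.18] 0.0
1 90 90 [ 0.99  1.63 -1.18  1.96 -0.28  0.63  0.59] 0.0
1 90 120 [ 0.67  1.51 -1.06  1.57 -0.24  1.27  0.53] 0.0
1 90 150 [ 0.35  1.52 -1.01  1.21 -0.14  1.81  0.52] 0.0
real	0m42.814s
user	0m42.580s
sys	0m0.180s
```

```bash

python3 -m pendant '[[[0,0,0,0,0,-0.18,-1],[0,0,0,0,0,-0.36,-1],[0,0,0,0,0,-0.54,-1],[0,0,0,0,0,-0.72,-1],[0,0,0,0,0,-0.9,-1],[0,0,0,0,0,-1.08,-1],[0,0,0,0,0,-1.26,-1],[0,0,0,0,0,-1.44,-1],[0,0,0,0,0,-1.57,-1]]]'; python3 log.py
python3 -m pendant '[[[0,0,0,0,0,-0.18,-1],[0,0,0,0,0,-0.36,-1],[0,0,0,0,0,-0.54,-1],[0,0,0,0,0,-0.72,-1],[0,0,0,0,0,-0.9,-1],[0,0,0,0,0,-1.08,-1],[0,0,0,0,0,-1.26,-1],[0,0,0,0,0,-1.44,-1],[0,0,0,0,0,-1.57,-1]]]'; python3 log.py
cat > goto.py <<'E'
# print tool-frame delta to goal: grasp point gp, tool(az,t,cam)
import sys
from ik import *
from cell import arm
gx,gy,gz,az,t,cam=map(float,sys.argv[1:7])
s=arm.observe();M0=R.from_rotvec(s['ee_rot']).as_matrix()
M=tool(np.radians(az),np.radians(t),cam>0);p=np.array([gx,gy,gz])-.159*M[:,2]
print("d mm",(M0.T@(p-s['position'])*1000).round(1),"rot",R.from_matrix(M0.T@M).as_rotvec().round(3))
q,e=ik(p,M,s['joints']);print("ik",q.round(2),round(e,4))
E
python3 goto.py .4856 .2211 .13 -98.3 -20 1
```

```text
clock: 3.82
position: [0.4579, 0.2445, 0.4241]
ee_rot: [0.231, 3.133, -0.003]
force: [-0.8, -0.1, -0.0]
width: 1.0
3.825 [0.4579 0.2445 0.4241] [ 0.266  0.525 -1.238  1.737  0.522  1.263  0.326] [-0.8 -0.1 -0. ] 1.0
[[-0.989, 0.147, 0.0], [0.147, 0.989, -0.002], [-0.001, -0.002, -1.0]]
clock: 4.95
position: [0.4579, 0.2445, 0.4241]
ee_rot: [2.05, -2.379, 0.003]
force: [0.1, -0.5, -0.3]
width: 1.0
4.95 [0.4579 0.2445 0.4241] [ 0.273  0.535 -1.255  1.736  0.533  1.27   1.885] [ 0.1 -0.5 -0.3] 1.0
[[-0.147, -0.989, 0.0], [-0.989, 0.147, -0.002], [0.002, -0.001, -1.0]]
d mm [ 73.1 -30.9 144.9] rot [-0.001 -0.351 -0.003]
ik [ 0.52  0.71 -1.23  2.01  0.64  0.7   2.  ] 0.0
```

```bash

python3 -m pendant '[[[30,-15,0,0,-0.1,0,-1],[73,-31,40,0,-0.2,0,-1],[73,-31,80,0,-0.3,0,-1],[73,-31,120,0,-0.351,0,-1],[73,-31,145,0,-0.351,0,-1],[73,-31,145,0,-0.351,0,-1],[73,-31,145,0,-0.351,0,-1]]]'; python3 log.py
python3 goto.py .4856 .2211 .030 -98.3 -20 1
python3 - <<'E'
from h import *
s=arm.observe();im=get_image("wrist");cv2.imwrite("pics/w2.png",im[:,:,::-1])
for P in [(.4856,.2211,.0301),(.4755,.152,.0437),(.495,.2857,.08)]:print(proj("wrist",P,s))
E
```

```text
clock: 5.82
position: [0.4779, 0.169, 0.2803]
ee_rot: [-1.861, 2.167, 0.328]
force: [0.6, 0.7, 0.1]
width: 1.002
5.825 [0.4779 0.169  0.2803] [ 0.485  0.663 -1.155  2.016  0.55   0.651  2.072] [0.6 0.7 0.1] 1.002
[[-0.142, -0.988, 0.053], [-0.928, 0.151, 0.34], [-0.344, -0.001, -0.939]]
d mm [36.3  0.1 94.2] rot [-0.004  0.002 -0.006]
ik [ 0.34  0.76 -0.93  2.09  0.72  0.44  1.97] 0.0
(np.float64(280.2297991471852), np.float64(174.01568869046778))
(np.float64(279.0792511689033), np.float64(85.21347457521865))
(np.float64(280.9121882669642), np.float64(285.9152855296016))
```

View pics/w2.png

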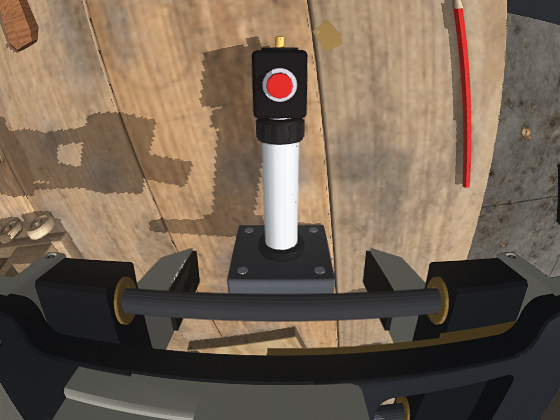

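```bash

python3 -m pendant '[[[15,0,40,0,0,0,-1],[30,0,75,0,0,0,-1],[36,0,94,0,0,0,-1],[36,0,94,0,0,0,-1],[36,0,94,0,0,0,-1]]]'; python3 log.py
python3 -m pendant '[[[0,0,0,0,0,0,1],[0,0,0,0,0,0,1],[0,0,0,0,0,0,1],[0,0,0,0,0,0,1],[0,0,0,0,0,0,1],[0,0,0,0,0,0,1]]]' 40; python3 log.py
```

```text
clock: 6.5
position: [0.4782, 0.1681, 0.18]
ee_rot: [-1.86, 2.166, 0.329]
force: [-0.3, -0.6, -0.1]
width: 1.002
6.5 [0.4782 0.1681 0.18  ] [ 0.335  0.758 -0.929  2.092  0.727  0.432  1.96 ] [-0.3 -0.6 -0.1] 1.002
[[-0.141, -0.989, 0.054], [-0.928, 0.151, 0.34], [-0.345, -0.002, -0.939]]
clock: 7.25
position: [0.4776, 0.1677, 0.1785]
ee_rot: [-1.861, 2.167, 0.33]
force: [-0.1, -0.4, -0.9]
width: 0.394
7.25 [0.4776 0.1677 0.1785] [ 0.334  0.76  -0.927  2.093  0.728  0.431  1.96 ] [-0.1 -0.4 -0.9] 0.394
[[-0.142, -0.989, 0.052], [-0.928, 0.151, 0.34], [-0.344, 0.0, -0.939]]
```

```bash

python3 -m pendant '[[[0,0,0,0,0,0,1],[0,0,0,0,0,0,1],[0,0,0,0,0,0,1],[0,0,0,0,0,0,1]]]' 40; python3 log.py
```

```text
clock: 7.75
position: [0.4777, 0.1677, 0.1786]
ee_rot: [-1.861, 2.168, 0.33]
force: [0.3, -0.0, -1.5]
width: 0.269
7.75 [0.4777 0.1677 0.1786] [ 0.334  0.76  -0.927  2.093  0.728  0.431  1.96 ] [ 0.3 -0.  -1.5] 0.269
[[-0.142, -0.988, 0.052], [-0.928, 0.151, 0.34], [-0.344, -0.0, -0.939]]
```

```bash

python3 -m pendant '[[[-8,0,-22,0,0,0,1],[-16,0,-44,0,0,0,1],[-24,0,-66,0,0,0,1],[-31,0,-85,0,0,0,1],[-31,0,-85,0,0,0,1]]]' 45; python3 log.py
for t in 30 55 78.5; do python3 goto.py .49 .14 .12 -75 $t 1;done
python3 - <<'E'
from h import *
cv2.imwrite("pics/w3.png",get_image("wrist")[:,:,::-1]);crop("scene",150,160,350,310,4,"s3")
E
```

```text
clock: 8.38
position: [0.4774, 0.1672, 0.2692]
ee_rot: [-1.861, 2.168, 0.329]
force: [0.7, 0.7, -8.1]
width: 0.27
8.375 [0.4774 0.1672 0.2692] [ 0.475  0.674 -1.135  2.028  0.569  0.63   2.062] [ 0.7  0.7 -8.1] 0.27
[[-0.142, -0.988, 0.052], [-0.929, 0.151, 0.339], [-0.343, -0.0, -0.939]]
d mm [-41.   15.4  27.2] rot [ 0.037  0.861 -0.425]
ik [-0.11  0.68 -0.86  1.91  0.92  1.35  1.97] 0.0
d mm [-68.7  35.8  86.8] rot [ 0.133  1.29  -0.424]
ik [-0.42  0.84 -0.68  1.84  1.01  1.68  1.77] 0.0
d mm [-70.3  46.1 150.7] rot [ 0.228  1.693 -0.409]
ik [-0.63  1.04 -0.49  1.76  1.03  1.93  1.67] 0.0
```

View pics/s3.png

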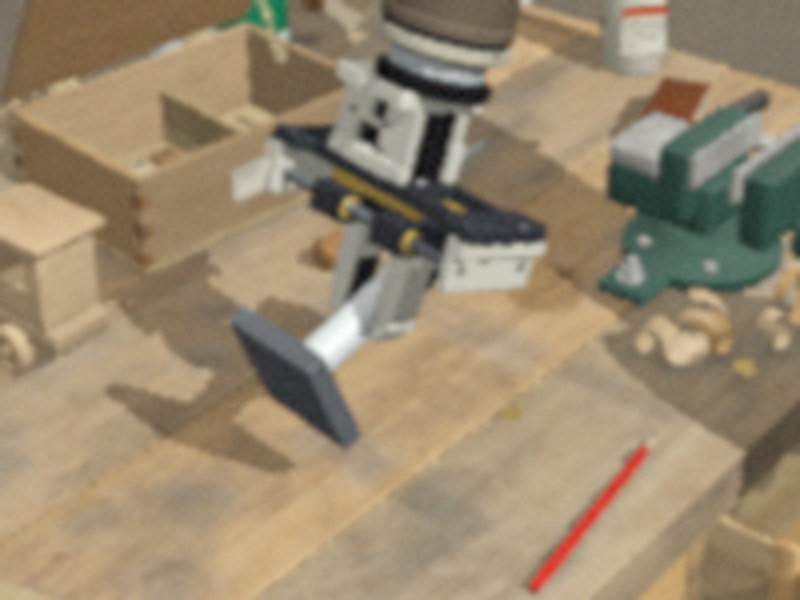

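View pics/w3.png

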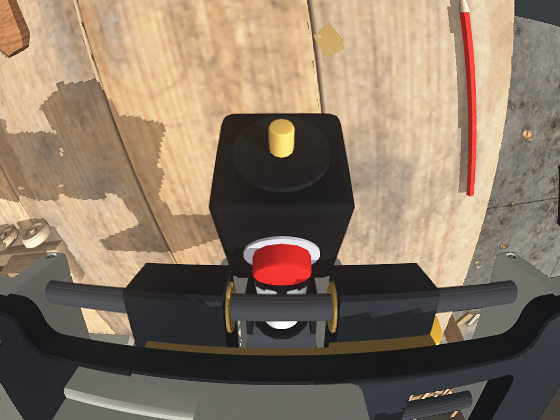

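```bash
cat > ang.py <<'E'
from h import *
from scipy.optimize import least_squares
import sys
stub=list(map(float,sys.argv[1:3]));btn=list(map(float,sys.argv[3:5]))
s={'ee_rot':np.zeros(3)+1e-12,'position':np.zeros(3)}
def pts(th,L):
    a=np.array([np.cos(th),0,-np.sin(th)]);b=np.array([-np.sin(th),0,-np.cos(th)]) # axis, button side
    g=np.array([0,0,.159]);o=g-a*L
    return o+a*.179, o+a*.148+b*.024
def f(p): 
    A,B=pts(*p);return np.r_[np.array(proj("wrist",A,s))-stub,np.array(proj("wrist",B,s))-btn]
r=least_squares(f,[.3,.08],x_scale=[.1,.01]);print("theta",np.degrees(r.x[0]),"grasp along",r.x[1],r.fun)
E
python3 ang.py 282 125 282 265
```

```text
theta 34.68647605599675 grasp along 0.08618998609990934 [-5.94410596  0.44624487 -5.37826268 -0.51792795]
```

```bash
python3 goto.py .49 .14 .20 -75 55 1
```

```text
d mm [-97.   35.5  10.4] rot [ 0.135  1.289 -0.423]
ik [-0.38  0.73 -0.75  1.81  0.97  1.77  1.87] 0.0
```

```bash

python3 -m pendant '[[[-30,5,-25,0.015,0.14,-0.047,1],[-50,9,-25,0.03,0.286,-0.094,1],[-60,13,-25,0.045,0.43,-0.141,1],[-70,18,-20,0.06,0.573,-0.188,1],[-80,22,-10,0.075,0.716,-0.235,1],[-90,27,0,0.09,0.859,-0.282,1],[-97,31,5,0.105,1.0,-0.329,1],[-97,35,10,0.12,1.146,-0.376,1],[-97,35,10,0.135,1.289,-0.423,1],[-97,35,10,0.135,1.289,-0.423,1],[-97,35,10,0.135,1.289,-0.423,1]]]' 60; python3 log.py
python3 - <<'E'
from h import *
cv2.imwrite("pics/w4.png",get_image("wrist")[:,:,::-1]);crop("scene",150,130,350,280,4,"s4")
E
```

```text
clock: 9.85
position: [0.4572, 0.2668, 0.2922]
ee_rot: [1.89, -1.453, 0.979]
force: [-0.6, -0.3, -7.7]
width: 0.272
9.85 [0.4572 0.2668 0.2922] [-0.397  0.718 -0.718  1.806  0.959  1.752  1.888] [-0.6 -0.3 -7.7] 0.272
[[0.148, -0.966, 0.212], [-0.56, -0.259, -0.787], [0.816, -0.002, -0.579]]
```

View pics/s4.png

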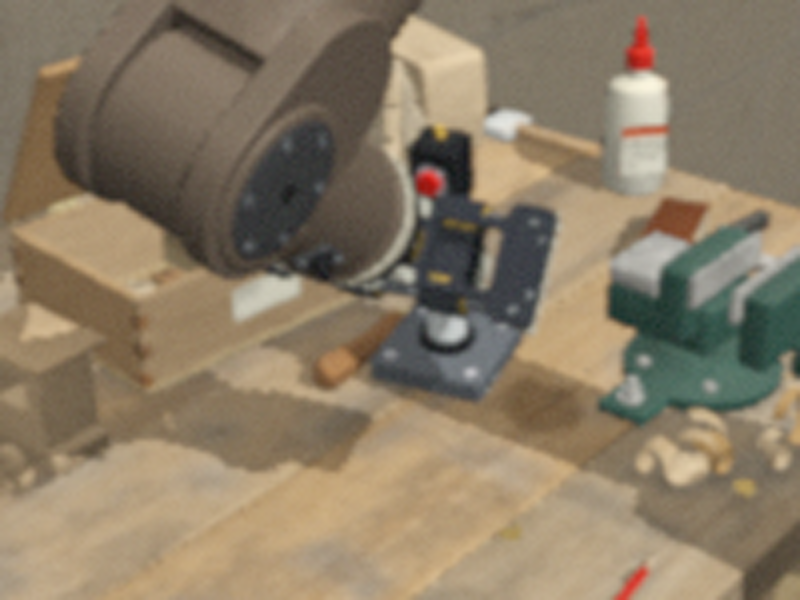

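View pics/w4.png

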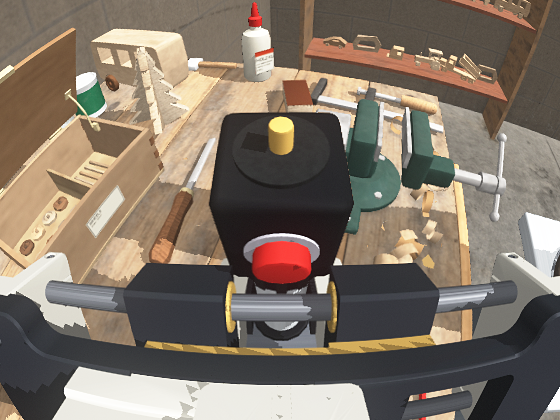

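```bash
python3 ang.py 281 122 282 262; python3 - <<'E'
from h import *
crop("",210,90,350,330,2.5,"w4c",cv2.imread("pics/w4.png")[:,:,::-1])
E
```

```text
theta 33.97555770511033 grasp along 0.08509184599181589 [-4.68620195  0.32771025 -5.14847077 -0.36107326]
```

View pics/w4c.png

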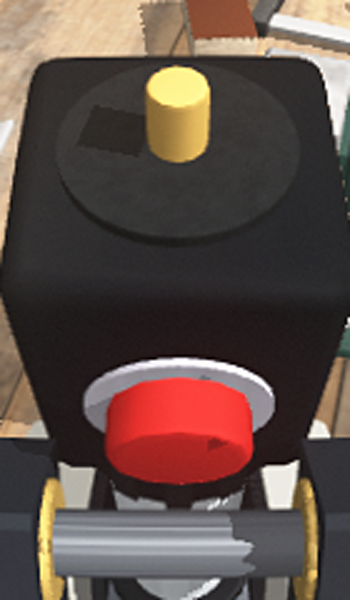

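```bash

python3 -m pendant '[[[-30,0,21,0,0.02,0,1],[-57,0,40,0,0.02,0,1],[-75,0,53,0,0.02,0,1],[-86,0,61,0,0.02,0,1],[-86,0,61,0,0.02,0,1],[-86,0,61,0,0.02,0,1]]]'; python3 log.py
python3 - <<'E'
from h import *
crop("scene",150,130,350,280,4,"s5")
E
```

```text
clock: 10.7
position: [0.4578, 0.2662, 0.1884]
ee_rot: [1.872, -1.439, 0.999]
force: [0.7, -0.0, -7.8]
width: 0.271
10.7 [0.4578 0.2662 0.1884] [-0.437  0.881 -0.664  1.842  1.03   1.673  1.738] [ 0.7 -0.  -7.8] 0.271
[[0.142, -0.966, 0.216], [-0.541, -0.259, -0.801], [0.829, -0.003, -0.559]]
```

View pics/s5.png

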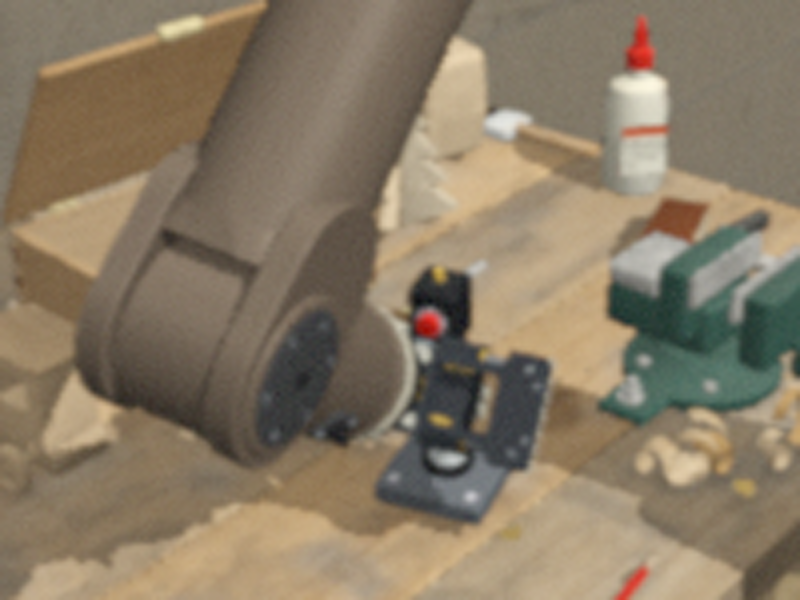

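```bash

python3 -m pendant '[[[-6,0,4,0,0,0,1],[-10,0,7,0,0,0,1],[-10,0,7,0,0,0,1]]]'; python3 log.py
python3 -m pendant '[[[-1.7,0,1.1,0,0,0,1],[-1.7,0,1.1,0,0,0,1]]]'; python3 log.py
python3 -m pendant '[[[-1.7,0,1.1,0,0,0,1],[-1.7,0,1.1,0,0,0,1]]]'; python3 log.py
```

```text
clock: 11.12
position: [0.4576, 0.2656, 0.1749]
ee_rot: [1.872, -1.438, 0.998]
force: [-1.1, -0.4, -8.1]
width: 0.27
11.125 [0.4576 0.2656 0.1749] [-0.441  0.902 -0.657  1.844  1.039  1.662  1.722] [-1.1 -0.4 -8.1] 0.27
[[0.143, -0.966, 0.216], [-0.539, -0.259, -0.801], [0.83, -0.002, -0.558]]
clock: 11.38
position: [0.4577, 0.2658, 0.1732]
ee_rot: [1.872, -1.438, 0.998]
force: [0.2, -0.1, -8.3]
width: 0.273
11.375 [0.4577 0.2658 0.1732] [-0.442  0.905 -0.656  1.844  1.04   1.661  1.72 ] [ 0.2 -0.1 -8.3] 0.273
[[0.143, -0.966, 0.216], [-0.54, -0.259, -0.801], [0.83, -0.002, -0.558]]
clock: 11.62
position: [0.4577, 0.2658, 0.1712]
ee_rot: [1.872, -1.438, 0.998]
force: [-0.8, -0.7, -7.4]
width: 0.273
11.625 [0.4577 0.2658 0.1712] [-0.442  0.908 -0.655  1.844  1.042  1.659  1.717] [-0.8 -0.7 -7.4] 0.273
[[0.143, -0.966, 0.216], [-0.54, -0.259, -0.801], [0.83, -0.002, -0.558]]
```

```bash

for i in 1 2; do python3 -m pendant '[[[-1.3,0,0.8,0,0,0,1],[-1.3,0,0.8,0,0,0,1]]]' | grep -E "pos|force"; done;  python3 -m pendant '[[[-1.3,0,0.8,0,0,0,1],[-1.3,0,0.8,0,0,0,1]]]' 15 | grep -E "pos|force"; python3 log.py
```

```text
position: [0.4579, 0.2655, 0.1703]
force: [-0.2, -2.1, 0.7]
position: [0.458, 0.2651, 0.1696]
force: [-0.4, -2.5, 10.1]
position: [0.4584, 0.2643, 0.1681]
force: [1.4, -5.7, 9.2]
12.375 [0.4584 0.2643 0.1681] [-0.443  0.914 -0.651  1.845  1.046  1.66   1.711] [ 1.4 -5.7  9.2] 0.278
[[0.139, -0.966, 0.216], [-0.535, -0.257, -0.805], [0.833, -0.004, -0.553]]
```

```bash

python3 -m pendant '[[[0.5,0,-0.4,0,0,0,1],[0.5,0,-0.4,0,0,0,1],[0.5,0,-0.4,0,0,0,1]]]' 3; python3 log.py
python3 - <<'E'
from h import *
cv2.imwrite("pics/w6.png",get_image("wrist")[:,:,::-1]);crop("scene",150,160,350,310,4,"s6")
E
```

```text
clock: 12.75
position: [0.4577, 0.266, 0.1673]
ee_rot: [1.872, -1.438, 0.999]
force: [1.5, -4.6, -1.1]
width: 0.283
12.75 [0.4577 0.266  0.1673] [-0.444  0.915 -0.653  1.844  1.045  1.656  1.712] [ 1.5 -4.6 -1.1] 0.283
[[0.143, -0.966, 0.216], [-0.54, -0.259, -0.801], [0.83, -0.002, -0.558]]
```

View pics/s6.png

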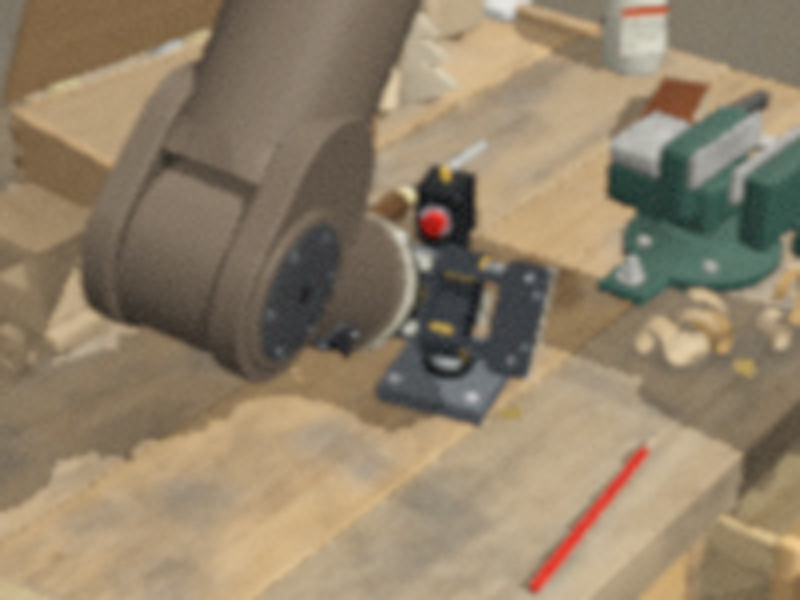

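View pics/w6.png

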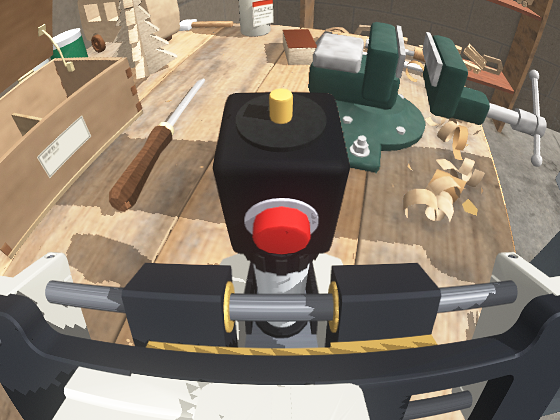

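```bash

python3 -m pendant '[[[0,0,0,0,0,0,-1],[0,0,0,0,0,0,-1],[0,0,0,0,0,0,-1],[0,0,0,0,0,0,-1],[0,0,0,0,0,0,-1],[0,0,0,0,0,0,-1],[0,0,0,0,0,0,-1],[0,0,0,0,0,0,-1],[0,0,0,0,0,0,-1]]]'; python3 log.py
python3 -m pendant '[[[0,0,-10,0,0,0,-1],[0,0,-40,0,0,0,-1],[0,0,-80,0,0,0,-1],[0,0,-120,0,0,0,-1],[0,0,-120,0,0,0,-1]]]'; python3 log.py
python3 - <<'E'
from h import *
s=arm.observe();cv2.imwrite("pics/w7.png",get_image("wrist")[:,:,::-1]);crop("scene",150,160,350,310,4,"s7");crop("top",160,160,300,265,5,"t7")
E
```

```text
clock: 13.98
position: [0.4576, 0.266, 0.1674]
ee_rot: [1.872, -1.438, 0.998]
force: [0.7, -0.2, -0.5]
width: 0.997
13.975 [0.4576 0.266  0.1674] [-0.444  0.915 -0.653  1.844  1.045  1.656  1.712] [ 0.7 -0.2 -0.5] 0.997
[[0.143, -0.966, 0.216], [-0.54, -0.259, -0.801], [0.83, -0.002, -0.558]]
clock: 14.6
position: [0.4303, 0.3655, 0.2363]
ee_rot: [1.878, -1.439, 0.998]
force: [-0.2, -0.5, -0.3]
width: 0.999
14.6 [0.4303 0.3655 0.2363] [-0.575  0.871 -0.7    1.679  0.927  1.814  1.768] [-0.2 -0.5 -0.3] 0.999
[[0.144, -0.965, 0.219], [-0.543, -0.262, -0.798], [0.827, -0.004, -0.562]]
```

View pics/s7.png

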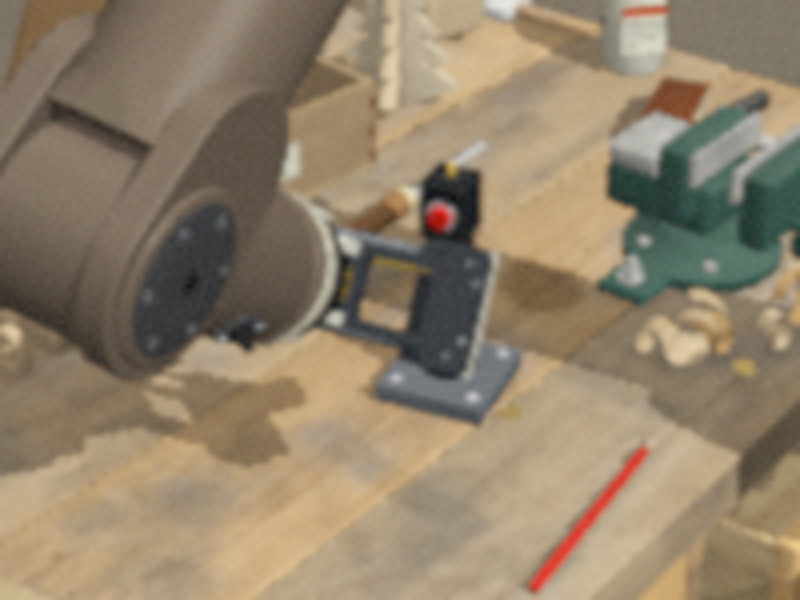

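View pics/w7.png

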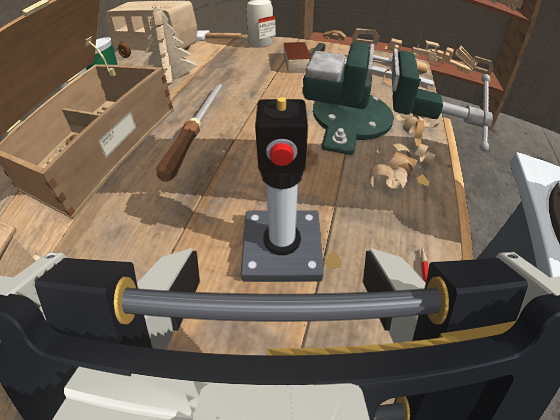

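View pics/t7.png

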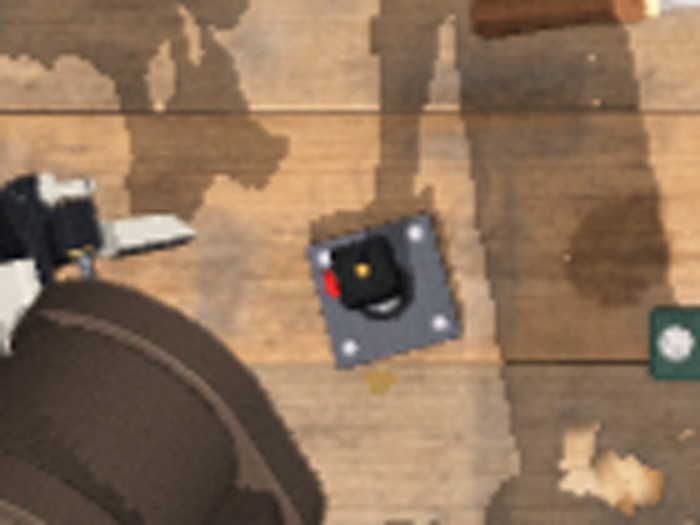

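```bash
python3 - <<'E'
from h import *
C=[atz("top",160+u/5,160+v/5,.016) for u,v in [(310,245),(428,213),(462,335),(338,370)]]
c=sum(C)/4;print("foot",c,[np.linalg.norm(C[i]-C[i-1]).round(4) for i in range(4)])
for i in range(4):
    d=C[i]-C[i-1];print(np.degrees(np.arctan2(d[1],d[0])).round(1))
print("stub",atz("top",160+362/5,160+270/5,.179))
E
python3 goto.py .49 .14 .26 -165 0 1
```

```text
foot [0.49508644 0.1270372  0.016     ] [np.float64(0.0799), np.float64(0.0761), np.float64(0.079), np.float64(0.0798)]
13.0
-74.8
-164.3
105.7
stub [0.49477569 0.12844351 0.179     ]
d mm [281.3   0.7  87.1] rot [-0.765 -0.762  1.431]
ik [ 0.02  0.28 -0.5   1.8   0.15  1.1   1.3 ] 0.0
```

```bash

python3 -m pendant '[[[41,0,-28,0,0,0,-1],[83,0,-56,0,-0.17,0,-1],[124,0,-84,0,-0.34,0,-1],[145,0,-99,0,-0.51,0,-1],[165,0,-112,0,-0.68,0,-1],[165,0,-112,0,-0.85,0,-1],[165,0,-112,0,-0.97,0,-1],[165,0,-112,0,-0.97,0,-1]]]'; python3 log.py
python3 goto.py .495 .128 .26 -165 0 1
```

```text
clock: 15.75
position: [0.4324, 0.3605, 0.4329]
ee_rot: [2.484, -1.914, 0.014]
force: [0.3, -0.2, -0.7]
width: 1.003
15.75 [0.4324 0.3605 0.4329] [-0.059  0.535 -1.099  1.626  0.499  1.297  2.155] [ 0.3 -0.2 -0.7] 1.003
[[0.255, -0.967, 0.004], [-0.967, -0.255, -0.01], [0.01, -0.001, -1.0]]
d mm [240.6  -1.3  16.4] rot [-0.009 -0.007  1.567]
ik [ 0.21  0.33 -0.72  1.78  0.24  1.12  1.24] 0.0
```

```bash

python3 -m pendant '[[[40,0,5,0,0,0.17,-1],[80,-1,10,0,0,0.34,-1],[120,-1,14,0,0,0.51,-1],[160,-1,14,0,0,0.68,-1],[200,-1,14,0,0,0.85,-1],[240,-1,14,0,0,1.02,-1],[240,-1,14,0,0,1.19,-1],[240,-1,14,0,0,1.36,-1],[240,-1,14,-0.009,-0.007,1.51,-1],[240,-1,14,-0.009,-0.007,1.567,-1],[240,-1,14,-0.009,-0.007,1.567,-1]]]'; python3 log.py
python3 goto.py .495 .128 .148 -165 0 1
python3 - <<'E'
from h import *
s=arm.observe();im=get_image("wrist");cv2.imwrite("pics/w8.png",im[:,:,::-1])
for P in [(.495,.128,.179),(.495-.024*np.cos(np.radians(-75)),.128-.024*np.sin(np.radians(-75)),.148)]:print(proj("wrist",P,s))
E
```

```text
clock: 17.12
position: [0.4938, 0.1311, 0.4214]
ee_rot: [0.417, -3.112, 0.001]
force: [0.9, -0.6, 0.3]
width: 0.998
17.125 [0.4938 0.1311 0.4214] [ 0.229  0.333 -0.761  1.776  0.251  1.134  1.225] [ 0.9 -0.6  0.3] 0.998
[[-0.965, -0.263, -0.001], [-0.263, 0.965, -0.001], [0.002, -0.0, -1.0]]
d mm [ -0.5  -3.3 114.4] rot [-0.    -0.002  0.005]
ik [ 0.17  0.46 -0.7   1.92  0.37  0.89  1.12] 0.0
(np.float64(275.37380007787584), np.float64(229.31774223727254))
(np.float64(305.1547127438222), np.float64(216.54733376396615))
```

View pics/w8.png

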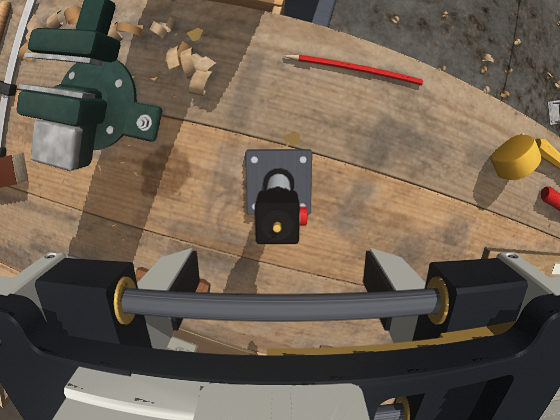

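```bash

python3 -m pendant '[[[1,1,40,0,-0.002,0.005,-1],[1,1,80,0,-0.002,0.005,-1],[1,1,105,0,-0.002,0.005,-1],[1,1,113,0,-0.002,0.005,-1],[1,1,113,0,-0.002,0.005,-1],[1,1,113,0,-0.002,0.005,-1]]]'; python3 log.py
python3 -m pendant '[[[0,0,0,0,0,0,0],[0,0,0,0,0,0,0],[0,0,0,0,0,0,0],[0,0,0,0,0,0,0],[0,0,0,0,0,0,0],[0,0,0,0,0,0,0]]]' 5; python3 log.py
python3 - <<'E'
from h import *
cv2.imwrite("pics/w9.png",get_image("wrist")[:,:,::-1]);crop("scene",150,130,350,280,4,"s9")
E
```

```text
clock: 17.92
position: [0.4934, 0.1323, 0.3099]
ee_rot: [-0.408, 3.111, 0.004]
force: [0.6, 0.1, 1.1]
width: 1.001
17.925 [0.4934 0.1323 0.3099] [ 0.165  0.453 -0.705  1.923  0.372  0.893  1.105] [0.6 0.1 1.1] 1.001
[[-0.966, -0.258, 0.004], [-0.258, 0.966, 0.003], [-0.005, 0.002, -1.0]]
clock: 18.68
position: [0.493, 0.1321, 0.3088]
ee_rot: [-0.408, 3.112, 0.004]
force: [0.9, 0.1, 0.8]
width: 0.503
18.675 [0.493  0.1321 0.3088] [ 0.165  0.454 -0.705  1.924  0.372  0.893  1.105] [0.9 0.1 0.8] 0.503
[[-0.966, -0.258, 0.002], [-0.258, 0.966, 0.003], [-0.003, 0.002, -1.0]]
```

View pics/w9.png

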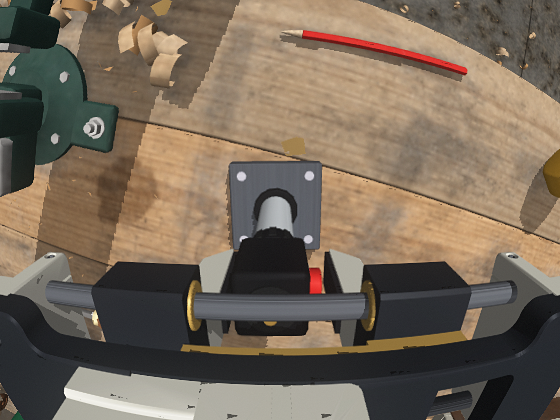

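View pics/s9.png

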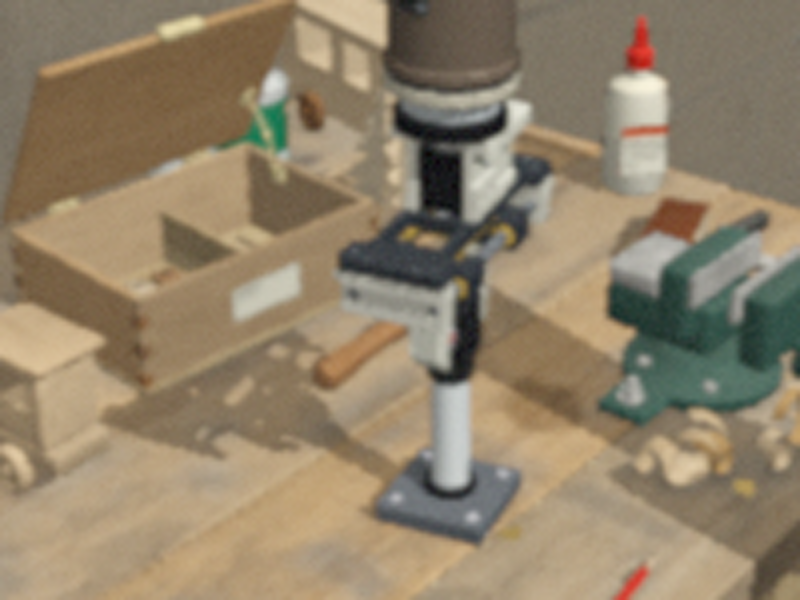

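```bash

python3 -m pendant '[[[0,0,0,0,0,0,0.1],[0,0,0,0,0,0,0.3],[0,0,0,0,0,0,1],[0,0,0,0,0,0,1],[0,0,0,0,0,0,1],[0,0,0,0,0,0,1],[0,0,0,0,0,0,1]]]' 25; python3 log.py
python3 - <<'E'
from h import *
cv2.imwrite("pics/w10.png",get_image("wrist")[:,:,::-1]);crop("scene",150,130,350,280,4,"s10")
E
```

```text
clock: 19.65
position: [0.4935, 0.131, 0.3092]
ee_rot: [-0.406, 3.112, 0.0]
force: [1.2, -5.0, 6.4]
width: 0.371
19.65 [0.4935 0.131  0.3092] [ 0.166  0.454 -0.703  1.924  0.373  0.894  1.105] [ 1.2 -5.   6.4] 0.371
[[-0.967, -0.256, 0.003], [-0.256, 0.967, 0.001], [-0.003, -0.0, -1.0]]
```

View pics/w10.png

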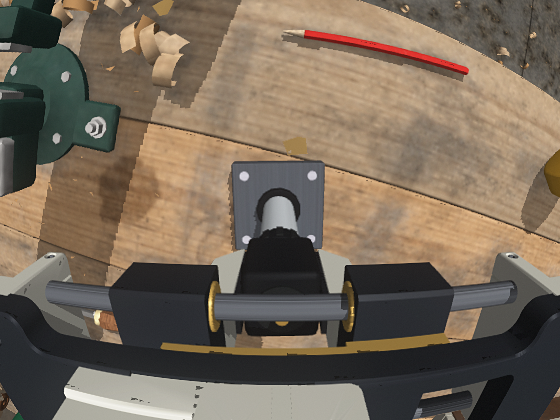

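View pics/s10.png

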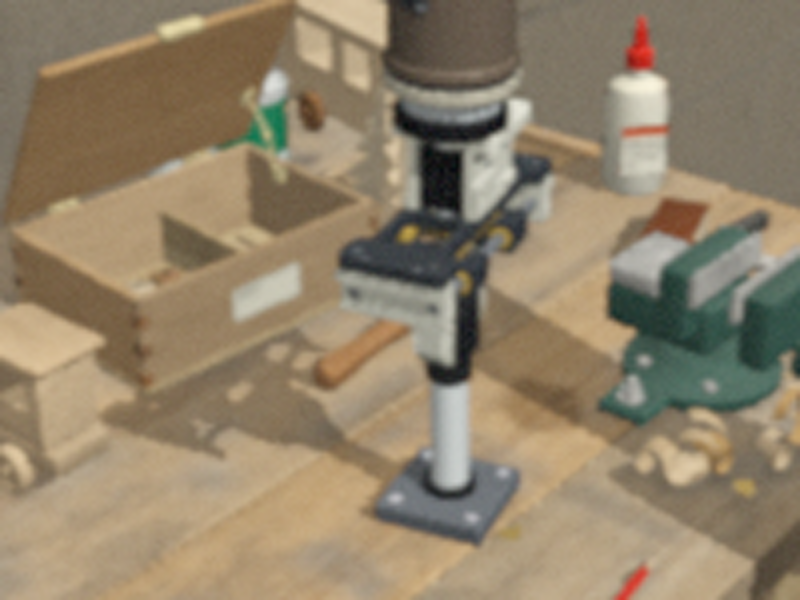

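```bash

python3 -m pendant '[[[0,-2,0,0,0,0,1],[0,-2,0,0,0,0,1]]]' 25; python3 log.py
```

```text
clock: 20.0
position: [0.4938, 0.1297, 0.3089]
ee_rot: [-0.407, 3.112, 0.003]
force: [0.4, -2.8, 3.4]
width: 0.372
20.0 [0.4938 0.1297 0.3089] [ 0.169  0.454 -0.704  1.924  0.372  0.893  1.109] [ 0.4 -2.8  3.4] 0.372
[[-0.966, -0.257, 0.003], [-0.257, 0.966, 0.002], [-0.003, 0.001, -1.0]]
```

```bash

python3 -m pendant '[[[0,-1,-4,0,0,0,1],[0,-1,-10,0,0,0,1],[0,-1,-16,0,0,0,1],[0,-1,-22,0,0,0,1],[0,-1,-28,0,0,0,1],[0,-1,-30,0,0,0,1],[0,-1,-30,0,0,0,1]]]' 25; python3 log.py
python3 - <<'E'
from h import *
crop("scene",150,130,350,280,4,"s11")
E
```

```text
clock: 20.88
position: [0.4938, 0.1291, 0.3391]
ee_rot: [-0.407, 3.112, 0.003]
force: [-0.2, -0.4, -0.5]
width: 0.374
20.875 [0.4938 0.1291 0.3391] [ 0.192  0.417 -0.725  1.89   0.335  0.954  1.145] [-0.2 -0.4 -0.5] 0.374
[[-0.966, -0.257, 0.003], [-0.257, 0.966, 0.003], [-0.003, 0.002, -1.0]]
```

View pics/s11.png

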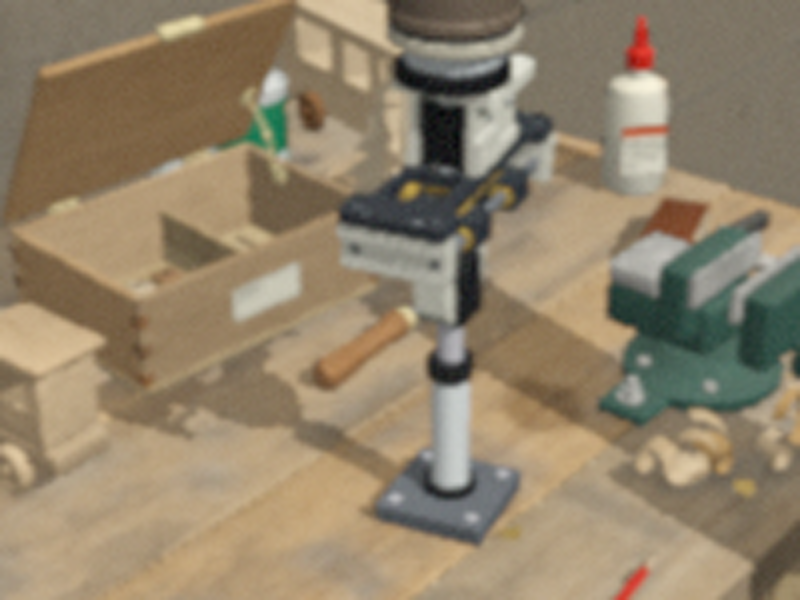

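```bash

python3 -m pendant '[[[0,0,-6,0,0,0,1],[0,0,-12,0,0,0,1],[0,0,-18,0,0,0,1],[0,0,-24,0,0,0,1],[0,0,-30,0,0,0,1],[0,0,-36,0,0,0,1],[0,0,-42,0,0,0,1],[0,0,-48,0,0,0,1],[0,0,-54,0,0,0,1],[0,0,-60,0,0,0,1],[0,0,-65,0,0,0,1],[0,0,-65,0,0,0,1]]]' 25; python3 log.py
python3 -m pendant '[[[0,0,-2,0,0,0,1],[0,0,-2,0,0,0,1]]]' 25|grep -E "pos|force"
python3 -m pendant '[[[0,0,-1,0,0,0,1],[0,0,-1,0,0,0,1]]]' 25|grep -E "pos|force"
python3 - <<'E'
from h import *
crop("scene",150,130,350,280,4,"s12")
E
```

```text
clock: 22.42
position: [0.4937, 0.129, 0.4043]
ee_rot: [-0.407, 3.112, 0.003]
force: [0.4, 0.3, -0.6]
width: 0.366
22.425 [0.4937 0.129  0.4043] [ 0.229  0.347 -0.757  1.805  0.265  1.091  1.21 ] [ 0.4  0.3 -0.6] 0.366
[[-0.966, -0.257, 0.003], [-0.257, 0.966, 0.003], [-0.004, 0.002, -1.0]]
position: [0.4937, 0.1289, 0.4059]
force: [0.6, -1.1, -0.4]
position: [0.4936, 0.1289, 0.4068]
force: [0.6, 0.2, -0.9]
```

View pics/s12.png

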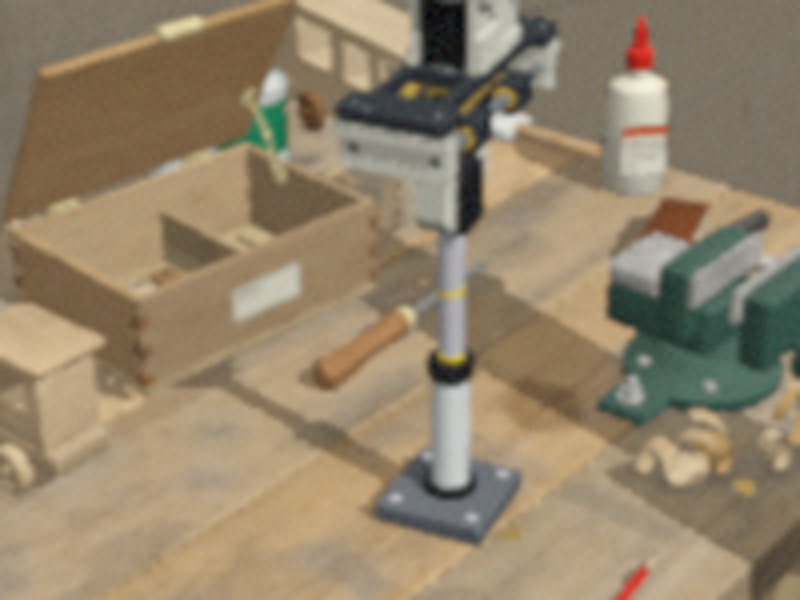

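Two yellow rings are out; I'll inch up to feel the end stop.

```bash

for i in 1 2; do python3 -m pendant '[[[0,0,-0.7,0,0,0,1],[0,0,-0.7,0,0,0,1],[0,0,-0.7,0,0,0,1]]]' 25|grep -E "pos|force"; done
```

```text
position: [0.4936, 0.1289, 0.4075]
force: [0.8, -1.5, -1.8]
position: [0.4936, 0.1289, 0.4083]
force: [0.4, -0.1, -1.6]
```

```bash

for i in 1 2; do python3 -m pendant '[[[0,0,-0.5,0,0,0,1],[0,0,-0.5,0,0,0,1],[0,0,-0.5,0,0,0,1]]]' 25|grep -E "pos|force"; done
```

```text
position: [0.4936, 0.1289, 0.4087]
force: [1.2, -0.2, -1.5]
position: [0.4934, 0.1288, 0.4089]
force: [0.7, -0.0, -7.3]
```

```bash

python3 -m pendant '[[[0,0,0.3,0,0,0,1],[0,0,0.3,0,0,0,1],[0,0,0.3,0,0,0,1]]]' 25; python3 log.py
python3 - <<'E'
from h import *
crop("scene",195,150,305,280,4.5,"s13");cv2.imwrite("pics/w13.png",get_image("wrist")[:,:,::-1]);cv2.imwrite("pics/t13.png",get_image("top")[:,:,::-1])
E
```

```text
clock: 24.85
position: [0.4935, 0.1288, 0.4088]
ee_rot: [-0.408, 3.113, 0.003]
force: [0.3, 0.2, -4.2]
width: 0.369
24.85 [0.4935 0.1288 0.4088] [ 0.231  0.342 -0.759  1.798  0.261  1.101  1.214] [ 0.3  0.2 -4.2] 0.369
[[-0.966, -0.257, 0.002], [-0.257, 0.966, 0.002], [-0.003, 0.002, -1.0]]
```

View pics/s13.png

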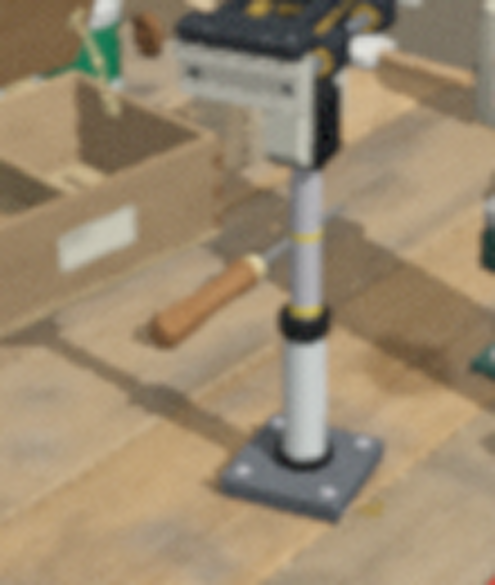

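View pics/t13.png

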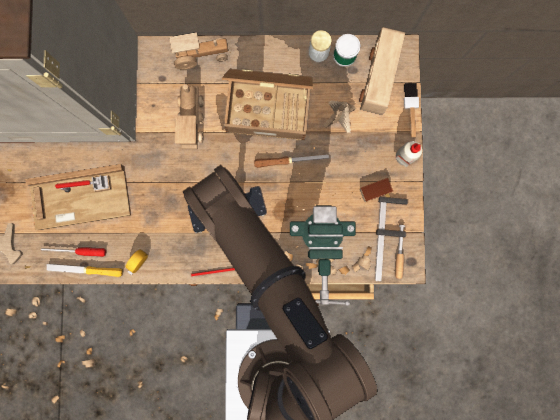

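```bash
python3 -m pendant '[[[0,0,0,0,0,0,1],[0,0,0,0,0,0,1],[0,0,0,0,0,0,1]]]' 25; python3 -c "
from cell import arm
print(arm.sign_off())"
```

```text
clock: 25.38
position: [0.4935, 0.1289, 0.4089]
ee_rot: [-0.408, 3.112, 0.003]
force: [0.8, -0.9, -5.6]
width: 0.371
the job is handed in; nothing more can be done
None
```

The stand is upright on its foot, drawn out to the second stop, and the gripper still holds the head with the button squeezed in. I handed it in at 25.4 s; no verdict was reported.

**How it went:** I gripped the lying stand by the tube, turned it upright and set it down closed. I then let go, took the head from above across the button faces, squeezed at 25 N and drew it up until it hit the end stop.

**Extension:** The TCP rose 100 mm (0.309 to 0.409 m). The last picture shows two yellow rings out of the collar.

**Foot on the bench:** The pull read −4.2 N after I backed off the stop and −5.6 N just before hand-in. The stand read about −8 N when hanging free, so the foot is still bearing on the bench. It sits flat in the picture, but the margin is small and the readings carry 1–2 N of noise.

**Other things:** The top picture shows the tape measure, glue bottle, sanding block and chisel where they were at the start.

**What went wrong along the way:**
- **Slip while lifting:** the stand turned about 23° in the grip. I measured that and allowed for it when setting it upright.
- **Wrong first move:** I sent one early travel move along the wrong axis, in free air.
- **Width reading:** the opening reads about 1 mm under the true size, so I judged "button in" from about 34 mm read against 36 mm true, and from the head sliding freely.

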